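# Slide the dam plate into the gel stand

## Robot

A 6-joint arm with a two-finger parallel gripper is mounted at the origin on a cart in front of the work surface, level with it; the furniture and walls round the work are solid. World frame = base frame: x ahead of the robot, y to its left, z up, the work surface at z = 0. Lengths are in mm, angles in rad, forces in N, time in s.
With the tool pointing down it reaches from about 275 to 725 mm from the base axis. Payload 5.6 kg.
Tool frame: the origin (TCP) lies midway between the tips of the shut fingers; the grasp point (between the pads) lies 19 mm behind it (bot.hold_point_z is the distance from the TCP to the grasp point, in mm); y points along the fingers, x is the direction in which the jaws open and shut, and the axes are right-handed (so a half turn about y gives the same grasp; the last joint's range is limited). The gripper opens to 85 mm and grips with 20 to 120 N. Pads are 22 mm wide; open, the fingers measure 114 mm over their backs; the gripper's body (76 mm by 85 mm) begins 54 mm behind the grasp point. The pads swing forward as they close: fully open they stand 13 mm farther back than shut.
Start: joints at [1.506, 0.255, 0.108, 0, -1.424, -0.285], TCP at [188.463, 516.696, 199.983] pointing down, gripper open.
Joint ranges: [-2.95, 2.95], [-1.21, 1.97], [-1.09, 1.5], [-2.87, 1.71], [-2.94, -0.07], [-3.05, 3.05]. Speed limits (rad/s): [2.57, 2.57, 3.14, 3.14, 3.14, 3.14].

## Interface

Orientations are given as a unit quaternion [x, y, z, w].
In Python, from cell import get_obs, cams, bot, nets gives the robot as it stands.
- The arm moves only by the tool arm_command, never from a script. Its argument "series" is text: rows parted by semicolons, each of 5 numbers parted by spaces: the shift along the tool's x, y, z in m, then the turn about the tool's y in degrees, then the opening, from 0 (shut) to 1 (fully open). A call has 1 to 5 rows; each row shifts and turns the pose as measured when the row begins, along the tool's axes as they then stand; what a row does not reach is not made up. A row lasts 1/10 s, in which the tool goes at most 50 mm and 8.59 degrees, less where a joint would pass 70% of its speed; a pose out of reach is approached as far as the arm can. A call with a gripper value outside its range is refused whole. The fingers move at their own pace and stop on an object; the grip force is fixed at half the most. Time passes only in rows, so rows that do not move let the fingers close. It gives the time, the measured TCP pose, the force and the opening at its end, in the units of the state.
- get_obs(): the state, without advancing time (a new reading comes with each control period).
- cams.camera(name): name is "scene" or "top" or "wrist"; returns the picture (420x560x3 uint8, red, green, blue); there is no depth.
- cams.camera_info(name): a dict with "fx", "fy", "cx", "cy" (pixels), "dist_coeffs" ([k1, k2, p1, p2, k3] as OpenCV has them; the pictures are not rectified), "xyz" and "attitude" of the camera in the world. Camera axes: x right, y down, z forward; pixel columns grow to the right and rows downward; lengths in mm; the calibration is good to about 2 mm. A picture is of the moment at which its call begins: read the wrist's pose just before it. camera_info takes no time and is no camera call; for the wrist camera it gives the pose at the moment of the call.
- bot.close_job(): hands the job in, once; it reports no verdict.
Trained networks look in the newest picture that a camera, given by its name, has taken for a name from the list of things; names that differ only in an ending like _2 or _b are one class to them, and where a whole thing is asked for, a point or a joint stands for the part that bears it (a point fixed in the world has none). Each returns a list of dicts, best first, with "p" (0 to 1); they miss things now and then, are a little off and sometimes report something else, mostly with a low value. They report only what shows in the picture. A call takes as long as a camera call. They do not tell look-alikes from the thing itself.
- nets.boxes_of(camera, target): "xy" ([column, row] in pixels, amid what is visible of it).
- nets.cut_out(camera, target): "mask" (420x560 bool, what is visible of it) and "xy" ([column, row] in pixels, amid what is visible of it).
The state is a dict: "time": time; "joint_pos": joint angles; "qd": joint speeds; "tau": joint torques, N m; "ee_pos": TCP position; "orientation": TCP orientation; "force": force on the tool from outside, world axes, zero at the start; "torque": the same for the moment, N m; "width": finger opening in mm.
Only numpy, scipy, OpenCV 4.12 (cv2) and the standard library are available. Lean on these libraries where they do the work, as an engineer would, in place of code of your own. Each camera call takes 0.05 s, during which the arm holds its last target. There are 200 camera calls.

## Task

Take the wider of the two plates out of the drying rack and slide it edgewise down between the two upright guides of the gel stand until it sits fully home on the base. Steer it into the guides before you let go rather than dropping it in from above, and leave the narrower plate in the rack.

Things in the scene. Friction and masses are not known exactly. Their poses are not given: they have to be found in the camera images.
- wide_plate_mid (a point): Centre, half-way up, of the plate to use: upright white blade 90 mm wide, 6 thick, 80 high, with a grey grip bar 14 mm thick, 50 wide, 24 high centred on its top edge; 104 mm high in all, about 90 g. Lower edge 52 mm below the point, centre of the grip bar 40 mm above it. x: through the thickness, y: along the width, z: up. Either face may look forward. It stands in one of the rack's slots.
- narrow_plate_mid (a point): Centre, half-way up, of the other plate: the same but for its blade width of 60 mm (its grip bar is the same size). Same axes. It stands in the rack's other slot and stays there; it is too narrow for the guides.
- gel_stand: Fixed grey stand, origin at the centre of its underside, z up. Base 76 (x) x 166 (y) mm, its top, the seat, at z 12 mm. Two upright U-shaped guides face each other along y, open at the top: grooves 12 mm wide (x), 98 mm apart (y, bottom to bottom), centred on x = y = 0. From z 52 to their top at 82 mm they flare to about 30 mm wide, 112 mm apart, and lead the plate in. Plate's width goes along y.
- drying_rack: Fixed white rack, origin at the centre of its underside, z up. Base 136 (x) x 90 (y) mm, 8 mm thick; two combs (tops at z 34 mm) with two 8 mm wide slots at x = -40 and +40 mm. Each slot holds one plate upright on the base, its width along y; plates are drawn straight up.
Things that resemble listed ones, but are neither listed nor needed, are in the scene too. Leave any orange look-alike of the part that bears wide_plate_mid alone.

How it is judged:
By the outcome, as a careful person would: the job done as asked, in the order asked, and still so for the second after the job is handed in, with the robot touching nothing.
It also fails if it takes over 35 s, if anything falls off the work surface, if the arm or the gripper's body presses on something with over 40 N, if the wrist force passes 120 N, or if a joint passes its speed limit or range.

## Working session

There is one attempt and no reset: what is moved stays moved. The work goes in short steps, Python scripts to look and compute and a tool call to move; the robot and the scene stay as the last step left them, time stands still between calls to the robot, and variables do not carry over. Pictures are saved under pics/ and viewed, about 8 in all and at most 12, crops included, and the job is handed in when it is done.

Besides the shell and the picture viewer there is one more tool, called after "Request:" as a command line: name --argument value ..., lists and objects as JSON in quotes. arm_command: Moves the arm, as the interface text tells. Its arguments: {"type":"object","properties":{"series":{"type":"string"}},"required":["series"]}

```bash
ls; mkdir -p pics
python3 - <<'E'
from cell import get_obs,cams,bot,nets
import cv2,numpy as np
o=get_obs();print(o['time'],o['ee_pos'],o['orientation'],o['width'],bot.hold_point_z)
for n in ['scene','top','wrist']:
    i=cams.camera_info(n);print(n,i)
a=[cams.camera(n) for n in ['scene','top']]
cv2.imwrite('pics/a1.png',a[0][...,::-1]);cv2.imwrite('pics/a2.png',a[1][...,::-1])
for n in ['scene','top']:
  for t in ['wide_plate_mid','narrow_plate_mid','gel_stand','drying_rack']:
    print(n,t,[(np.round(d['xy']),round(d['p'],2)) for d in nets.boxes_of(n,t)])
E
```

```text
pics
0.0 [188.24203522 516.18021968 199.0901226 ] [ 0.40589189 -0.57898505  0.57980109 -0.40479475] 85.315550737999 18.700000000000003
scene {'fx': 478.7493290620502, 'fy': 478.7493290620502, 'cx': 280.0195444521608, 'cy': 209.5982441617564, 'dist_coeffs': array([-0.1142585,  0.       ,  0.       ,  0.       ,  0.       ]), 'xyz': array([  58.7097352 , -557.82792053,  660.34182357]), 'attitude': array([ 0.86152477, -0.28690435,  0.12160703, -0.40083998])}
top {'fx': 401.7574459821539, 'fy': 401.7574459821539, 'cx': 272.906191490985, 'cy': 219.96403074953713, 'dist_coeffs': array([-0.06746709,  0.        ,  0.        ,  0.        ,  0.        ]), 'xyz': array([351.24384096,  -7.20476089, 916.57105409]), 'attitude': array([ 0.70666802, -0.70397497,  0.04472466, -0.05512944])}
wrist {'fx': 344.01376202100806, 'fy': 344.01376202100806, 'cx': 283.70354791107366, 'cy': 211.0544811185571, 'dist_coeffs': array([-0.0511335,  0.       ,  0.       ,  0.       ,  0.       ]), 'xyz': array([265.82445946, 487.67479659, 372.43358372]), 'attitude': array([-0.56516455,  0.80877937,  0.13309241, -0.09354883])}
scene wide_plate_mid [(array([244., 231.]), 0.89), (array([258., 178.]), 0.75)]
scene narrow_plate_mid [(array([282., 166.]), 0.57)]
scene gel_stand [(array([316., 288.]), 0.94)]
scene drying_rack [(array([276., 196.]), 0.74)]
top wide_plate_mid [(array([218., 218.]), 0.94), (array([261., 262.]), 0.49)]
top narrow_plate_mid [(array([218., 180.]), 0.72)]
top gel_stand [(array([338., 243.]), 0.78), (array([228., 198.]), 0.35)]
top drying_rack []
```

View pics/a1.png

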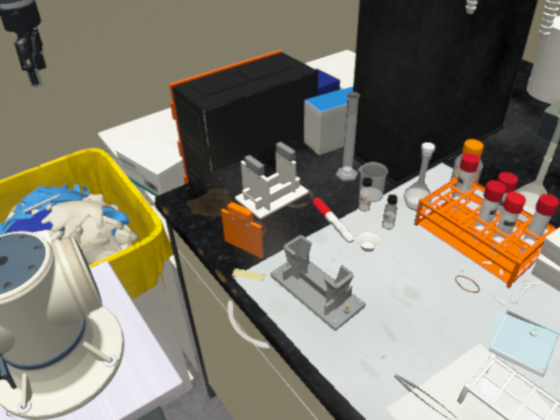

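View pics/a2.png

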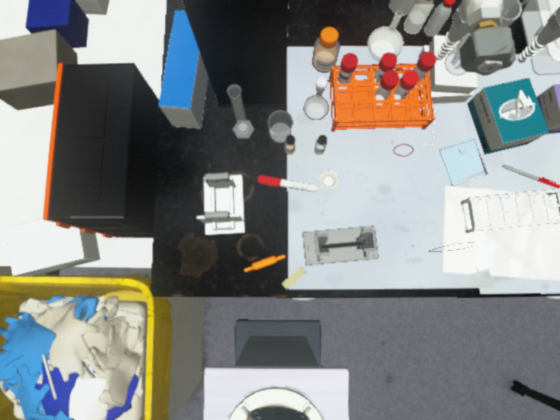

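The top view shows the rack at (222,205), with plates at (216,178) and (214,217); the nearer one looks wider. The stand is at (341,243) and the orange look-alike at (264,263). The scene view agrees. I'll zoom in next to pick features.

Run:
```python
import cv2,numpy as np
a=cv2.imread('pics/a1.png');b=cv2.imread('pics/a2.png')
r=lambda im,x,y,w,h,s:cv2.resize(im[y:y+h,x:x+w],None,fx=s,fy=s,interpolation=cv2.INTER_CUBIC)
# top: rack 190..260 x 165..245 ; stand 295..385x215..275
A=r(b,190,165,66,75,6);B=r(b,297,215,66+20,75-12,4.5)
B=r(b,297,219,88,50,4.5)
c=np.zeros((560,800,3),np.uint8);c[:450,:396]=A;c[:225,400:796]=B
D=r(a,230,135,88,80,4.5)[:335];c[228:228+332,400:796]=D[:332]
cv2.imwrite('pics/b.png',c)
```

```text
(no output)
```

View pics/b.png

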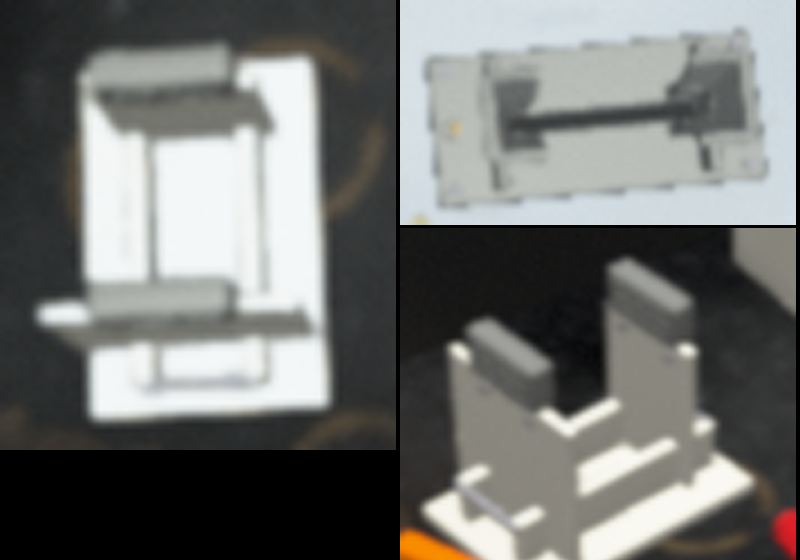

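The near plate is the wide one: it shows blade shoulders on both sides of the bar. Next I'll fit poses from the picked corners.

```bash
cat > h.py <<'E'
import numpy as np,cv2
from scipy.spatial.transform import Rotation as R
from scipy.optimize import least_squares
def proj(i,P):
    Rm=R.from_quat(i['attitude']).as_matrix().T
    K=np.array([[i['fx'],0,i['cx']],[0,i['fy'],i['cy']],[0,0,1]])
    return cv2.projectPoints(np.float64(P).reshape(-1,1,3),cv2.Rodrigues(Rm)[0],-Rm@i['xyz'],K,i['dist_coeffs'])[0].reshape(-1,2)
def place(p,L):
    c,s=np.cos(p[2]),np.sin(p[2]);L=np.asarray(L,float)
    return np.c_[p[0]+c*L[:,0]-s*L[:,1],p[1]+s*L[:,0]+c*L[:,1],L[:,2]]
def fit(obs,x0):  # obs: list of (info, local pts, pixels)
    f=lambda p:np.concatenate([(proj(i,place(p,L))-np.asarray(x)).ravel() for i,L,x in obs])
    r=least_squares(f,x0);return r.x,np.round(r.fun.reshape(-1,2),1)
crop=lambda pts,o,s:(np.asarray(pts,float)+.5)/s-.5+np.array(o)
E
python3 - <<'E'
from h import *
from cell import cams,get_obs
t=cams.camera_info('top');s=cams.camera_info('scene')
b=lambda x,y,z:[[x,y,z],[x,-y,z],[-x,-y,z],[-x,y,z]]
r=fit([(t,b(68,45,8),crop([(82,58),(313,58),(328,405),(92,415)],(190,165),6))],[400,100,0]);print('rack',r)
g=fit([(t,b(38,83,12),crop([(27,57),(347,32),(365,178),(38,207)],(297,219),4.5))],[300,-150,0]);print('stand',g)
w=fit([(t,b(7,25,112),crop([(90,282),(232,280),(235,315),(92,320)],(190,165),6)),
 ],[360,100,0]);print('bar',w)
w=fit([(s,[[-7,25,112],[-7,-25,112],[7,-25,112],[7,25,112]],crop([(68,106),(140,152),(152,130),(82,90)],(230,135),4.5))],[360,100,0]);print('bar scene',w)
print('wide slot from rack',place(r[0],[[-40,0,0],[40,0,0]]))
o=get_obs();print(R.from_quat(o['orientation']).as_matrix().round(3),o['time'])
E
```

```text
rack (array([5.19047147e+02, 1.20612906e+02, 4.75860696e-02]), array([[ 0.3,  1.3],
       [ 0.3, -0.6],
       [-0.3, -0.4],
       [-0.3, -0.3]]))
stand (array([ 4.23689120e+02, -1.44794074e+02,  8.48444247e-02]), array([[-0.9, -0.1],
       [ 0.7, -0.5],
       [ 0.5,  0.5],
       [-0.3,  0.2]]))
bar (array([4.76710555e+02, 1.19509853e+02, 3.11380518e-02]), array([[-0.2, -0.2],
       [ 0.6, -0.5],
       [ 0.1,  0.4],
       [-0.5,  0.3]]))
bar scene (array([4.77629838e+02, 1.19693711e+02, 1.44565141e-01]), array([[-1.5, -0.5],
       [-0.8, -0.9],
       [ 1.7,  1.1],
       [ 0.6,  0.2]]))
wide slot from rack [[479.0924274  118.71018199   0.        ]
 [559.00186713 122.51563098   0.        ]]
[[-0.343 -0.     0.939]
 [-0.939 -0.    -0.343]
 [ 0.    -1.    -0.   ]] 0.5
```

```bash
cat >> h.py <<'E'
def rows(M,p,wps,yaw_total=0,step=45):
    """rows (tool x,y,z in m, turn deg) along waypoints, turning yaw_total deg about tool y evenly"""
    p=np.array(p,float);pts=[]
    q=p
    for w in wps:
        w=np.array(w,float);n=int(np.ceil(np.linalg.norm(w-q)/step))
        pts+= [q+(w-q)*k/n for k in range(1,n+1)];q=w
    d=yaw_total/len(pts)
    for t in pts:
        v=M.T@(t-p)/1000;print('%.3f %.3f %.3f %.1f'%(*v,d),' ->',t.round())
        M=M@R.from_euler('y',d,degrees=True).as_matrix();p=t
E
python3 - <<'E'
from h import *
from cell import get_obs
o=get_obs();rows(R.from_quat(o['orientation']).as_matrix(),o['ee_pos'],[(290,310,200),(400,135,200)],66.5)
E
```

```text
0.027 -0.000 0.028 6.0  -> [205. 482. 200.]
0.023 -0.000 0.030 6.0  -> [222. 448. 200.]
0.020 -0.000 0.033 6.0  -> [239. 413. 200.]
0.017 -0.000 0.035 6.0  -> [256. 379. 200.]
0.013 -0.000 0.036 6.0  -> [273. 344. 200.]
0.009 -0.000 0.037 6.0  -> [290. 310. 200.]
0.001 0.000 0.041 6.0  -> [312. 275. 200.]
-0.003 0.000 0.041 6.0  -> [334. 240. 200.]
-0.008 0.000 0.041 6.0  -> [356. 205. 200.]
-0.012 0.000 0.040 6.0  -> [378. 170. 200.]
-0.016 0.000 0.038 6.0  -> [400. 135. 200.]
```

Request:
arm_command --series "0.027 0 0.028 6 1;0.023 0 0.030 6 1;0.020 0 0.033 6 1;0.017 0 0.035 6 1;0.013 0 0.036 6 1"

```text
time: 1.0
ee_pos: [273.4, 341.0, 198.3]
orientation: [0.237, -0.666, 0.667, -0.237]
force: [1.7, -0.8, -0.6]
width: 85.6
```

Run:
```python
from h import *
from cell import get_obs
o=get_obs();M=R.from_quat(o['orientation']).as_matrix();print(o['ee_pos'],o['time'],o['force'],M[:,0],o['joint_pos'])
yaw=np.degrees(np.arctan2(M[1,0],M[0,0]));turn=(yaw-(-177.3))%360;print(yaw,turn)
rows(M,o['ee_pos'],[(290,310,200),(400,130,200)],turn)
```

```text
[273.35125513 341.02183359 198.31764012] 1.0 [ 1.66580052 -0.81294087 -0.59136553] [-0.77495207 -0.63201904  0.00111082] [ 1.25653041e+00  3.08972725e-02 -1.62400429e-01  3.81573702e-04
 -1.37906143e+00 -5.72446448e-01]
-140.8007303059105 36.49926969408952
0.007 -0.002 0.035 6.1  -> [290. 310. 200.]
0.001 0.000 0.042 6.1  -> [312. 274. 200.]
-0.003 0.000 0.042 6.1  -> [334. 238. 200.]
-0.008 0.000 0.041 6.1  -> [356. 202. 200.]
-0.012 0.000 0.040 6.1  -> [378. 166. 200.]
-0.016 0.000 0.039 6.1  -> [400. 130. 200.]
```

Request:
arm_command --series "0.007 0 0.035 6.1 1;0.001 0 0.042 6.1 1;-0.003 0 0.042 6.1 1;-0.008 0 0.041 6.1 1;-0.012 0 0.040 6.1 1"

```text
time: 1.5
ee_pos: [378.6, 158.5, 200.0]
orientation: [-0.046, 0.706, -0.705, 0.048]
force: [0.8, 0.7, 0.2]
width: 85.2
```

Run:
```python
from h import *
from cell import get_obs,cams
o=get_obs();M=R.from_quat(o['orientation']).as_matrix();print(o['ee_pos'],o['time'],o['joint_pos'].round(2) if hasattr(o['joint_pos'],'round') else o['joint_pos'])
yaw=np.degrees(np.arctan2(M[1,0],M[0,0]));turn=(yaw-(-177.3))%360;print(yaw,turn)
rows(M,o['ee_pos'],[(420,120,195)],turn)
i=cams.camera_info('wrist');print(i['xyz'],R.from_quat(i['attitude']).as_matrix().round(2))
cv2.imwrite('pics/w1.png',cams.camera('wrist')[...,::-1])
```

```text
[378.55646055 158.49866756 200.03827774] 1.5 [ 0.78 -0.03 -0.22  0.   -1.38 -0.65]
-172.39963977212872 4.900360227871289
-0.018 0.003 0.022 2.5  -> [399. 139. 198.]
-0.019 0.003 0.021 2.5  -> [420. 120. 195.]
[388.70258507  75.5936419  373.23259352] [[-0.99 -0.13 -0.04]
 [-0.13  0.94  0.32]
 [-0.    0.32 -0.95]]
```

View pics/w1.png

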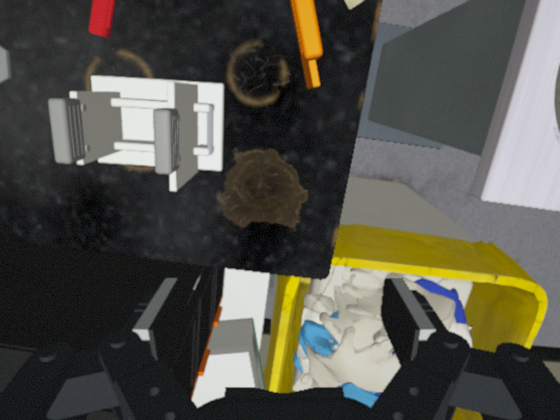

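The wrist view shows the wide plate's bar at (166,140), the narrow one at (63,130) and the rack base corners at (92,76), (223,82) and (222,172). That agrees with the estimate. I'll move over the plate.

Request:
arm_command --series "-0.018 0.004 0.022 2.5 1;-0.020 0.004 0.018 2.4 1;-0.035 0.010 0 0 1;-0.023 0.010 0 0 1;0 0 0 0 1"

```text
time: 2.05
ee_pos: [485.4, 114.9, 173.2]
orientation: [-0.007, 0.708, -0.706, 0.012]
force: [-0.5, 0.1, -1.3]
width: 85.5
```

Run:
```python
from h import *
from cell import get_obs,cams
o=get_obs();M=R.from_quat(o['orientation']).as_matrix();print(o['ee_pos'],o['time'],M.round(3))
i=cams.camera_info('wrist');im=cams.camera('wrist')[...,::-1].copy();cv2.imwrite('pics/w2raw.png',im)
for p,n in (([478,119.3,.04],1),):
  bar=[[x,y,112] for x,y in((7,25),(7,-25),(-7,-25),(-7,25))]
  bl=[[x,y,88] for x,y in((3,45),(3,-45),(-3,-45),(-3,45))]
  for L,c in((bar,(0,0,255)),(bl,(0,255,0))): cv2.polylines(im,[np.int32(proj(i,place(p,L)).round())],1,c)
cv2.imwrite('pics/w2.png',cv2.resize(im[:, 60:520],None,fx=1.4,fy=1.4))
```

```text
[485.42135996 114.93641949 173.18266296] 2.05 [[-1.     0.007  0.028]
 [-0.028  0.002 -1.   ]
 [-0.007 -1.    -0.002]]
```

View pics/w2.png

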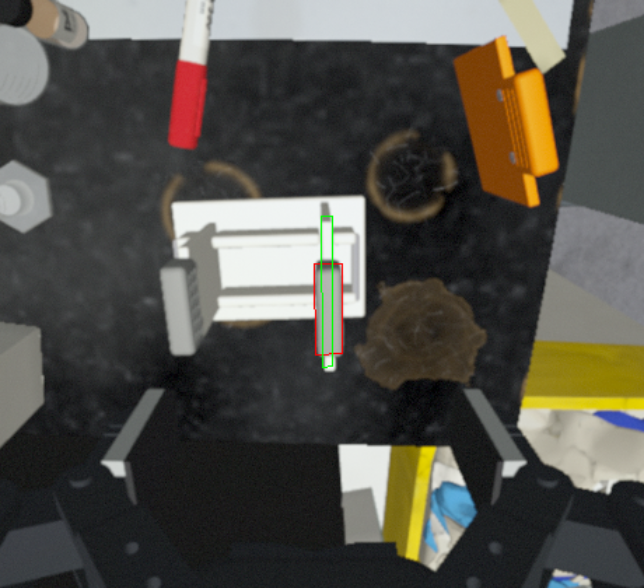

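The overlay matches the bar (top 262–355 rows, about col 328 in the crop) to within 1 mm, so I'll descend.

Request:
arm_command --series "0.007 0.015 -0.004 0.8 1;0 0.025 0 0 1;0 0.025 0 0 1;0 0.016 0 0 1;0 0 0 0 1"

```text
time: 2.6
ee_pos: [477.2, 120.5, 94.0]
orientation: [-0.001, 0.709, -0.705, 0.01]
force: [-1.5, 0.1, -0.2]
width: 85.5
```

Run:
```python
from h import *
from cell import get_obs
o=get_obs();M=R.from_quat(o['orientation']).as_matrix();print(o['ee_pos'],o['time'],o['force'],M.round(3))
```

```text
[477.22774892 120.51548721  94.00581458] 2.6 [-1.48737505  0.14986831 -0.15395877] [[-1.     0.013  0.015]
 [-0.015  0.006 -1.   ]
 [-0.013 -1.    -0.005]]
```

Request:
arm_command --series "-0.001 0.012 -0.001 -1.7 1;0 0 0 0 1;0 0 0 0 0;0 0 0 0 0;0 0 0 0 0"

```text
time: 3.1
ee_pos: [480.0, 123.1, 85.4]
orientation: [-0.011, 0.71, -0.704, 0.025]
force: [-0.1, 0.1, 0.2]
width: 44.2
```

Request:
arm_command --series "0 0 0 0 0;0 0 0 0 0;0 0 0 0 0"

```text
time: 3.4
ee_pos: [480.5, 123.3, 86.2]
orientation: [-0.01, 0.71, -0.704, 0.025]
force: [0.3, 0.5, -1.1]
width: 0.0
```

Run:
```python
from h import *
from cell import get_obs
o=get_obs();M=R.from_quat(o['orientation']).as_matrix();print(o['ee_pos'],o['time'],o['force'],o['torque'],o['width'],M.round(3))
```

```text
[480.51115283 123.29408086  86.19156005] 3.4 [ 0.28046154  0.49024204 -1.05708057] [-0.02844289  0.0472901   0.00106737] 0.029826072398739776 [[-0.999  0.021  0.05 ]
 [-0.049  0.009 -0.999]
 [-0.021 -1.    -0.008]]
```

The fingers shut to 0, so they missed the bar. I'll look from here.

Run:
```python
from h import *
from cell import get_obs,cams
im=cams.camera('wrist')[...,::-1];s=cams.camera('scene')[...,::-1]
c=np.zeros((440,800,3),np.uint8);c[:330,:440]=cv2.resize(im,(440,330));c[:400,444:800]=cv2.resize(s[100:260,200:342],(356,400),interpolation=cv2.INTER_CUBIC)
cv2.imwrite('pics/w3.png',c)
o=get_obs();print(o['time'],o['joint_pos'],o['ee_pos'])
```

```text
3.5 [ 0.57068812  0.2002801  -0.26452238  0.00414147 -1.08377843 -0.52307279] [480.45857566 123.24064741  86.10591428]
```

View pics/w3.png

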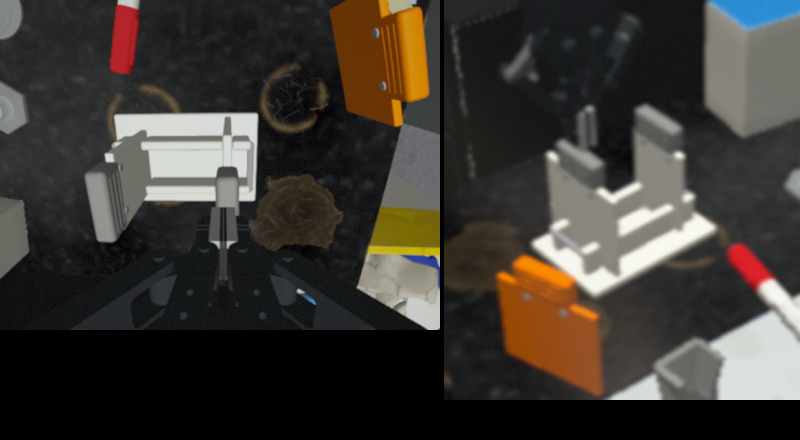

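Run:
```python
from h import *
from cell import get_obs,cams
o=get_obs();p=np.array(o['ee_pos']);M=R.from_quat(o['orientation']).as_matrix()
for n in('wrist','scene','top'):
  i=cams.camera_info(n);print(n,i['xyz'],proj(i,[p,p-M[:,1]*19,p-M[:,1]*60]).round(1).tolist(),'bar',proj(i,[[478,119.3,112]]).round(1))
w=cams.camera_info('wrist');print(M.T@(w['xyz']-p))
print(cams.camera_info('wrist')['attitude'])
t=cams.camera('top')[...,::-1];cv2.imwrite('pics/t3.png',cv2.resize(t[90:270,140:360],None,fx=3,fy=3,interpolation=cv2.INTER_CUBIC))
```

```text
wrist [480.64669159  38.54198416 258.74068251] [[283.5, 252.4], [283.4, 268.8], [283.2, 318.9]] bar [[287.8 269.1]]
scene [  58.7097352  -557.82792053  660.34182357] [[254.9, 170.2], [254.3, 162.7], [252.9, 145.8]] bar [[254.3 161.1]]
top [351.24384096  -7.20476089 916.57105409] [[216.8, 214.6], [215.4, 213.4], [212.3, 210.5]] bar [[216.7 213.8]]
[   0.35534418 -173.34278611   83.23950009]
[-0.02572188  0.98552731  0.16741763  0.00675616]
```

View pics/t3.png

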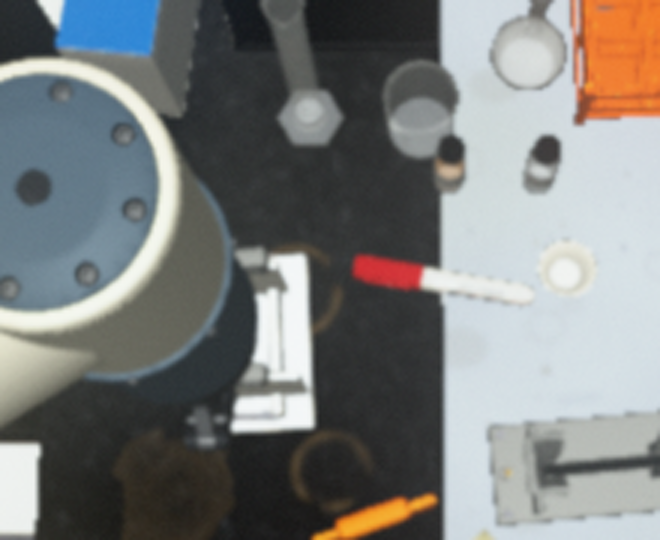

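Run:
```python
from h import *
from cell import get_obs,cams
i=cams.camera_info('wrist');im=cams.camera('wrist')[...,::-1].copy()
b=lambda x,y,z:[[x,y,z],[x,-y,z],[-x,-y,z],[-x,y,z]]
pr=[519,120.6,.0476]
for p,L,c in((pr,b(68,45,8),(255,0,0)),([478,119.3,.045],b(7,25,112),(0,0,255)),([478,119.3,.045],b(3,45,88),(0,255,0))):
  cv2.polylines(im,[np.int32(proj(i,place(p,L)).round())],1,c)
o=get_obs();p=np.array(o['ee_pos']);M=R.from_quat(o['orientation']).as_matrix()
for k in(0,19,60): cv2.circle(im,tuple(int(v) for v in proj(i,[p-M[:,1]*k])[0]),3,(255,0,255),1)
cv2.imwrite('pics/w4.png',im)
```

```text
(no output)
```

View pics/w4.png

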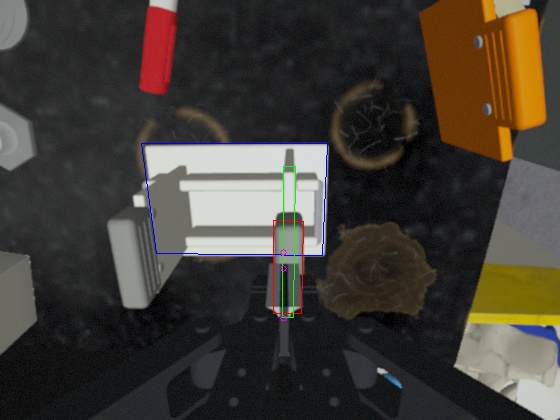

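The visible end faces fit an unmoved plate. In the scene view the two fingers look about 14 mm apart, straddling the bar, so the width reading of 0 is suspect. I'll test with a small lift.

Request:
arm_command --series "0 0 0 0 0;0 -0.008 0 0 0;0 -0.008 0 0 0;0 0 0 0 0"

```text
time: 4.0
ee_pos: [480.2, 123.0, 103.5]
orientation: [-0.01, 0.71, -0.704, 0.025]
force: [0.2, 0.1, -0.1]
width: 0.5
```

Run:
```python
from h import *
from cell import get_obs,cams
o=get_obs();print(o['ee_pos'],o['force'],o['torque'],o['width'],o['time'])
w=cams.camera('wrist')[...,::-1];s=cams.camera('scene')[...,::-1]
r=lambda im,x,y,w,h,W,H:cv2.resize(im[y:y+h,x:x+w],(W,H),interpolation=cv2.INTER_CUBIC)
cv2.imwrite('pics/w5.png',np.hstack([r(w,190,130,200,220,400,440),r(s,215,110,110,121,400,440)]))
```

```text
[480.18932787 123.00902054 103.52797339] [ 0.18000282  0.11386492 -0.12639095] [ 0.02556866  0.04049325 -0.03743984] 0.49321511440777 4.0
```

View pics/w5.png

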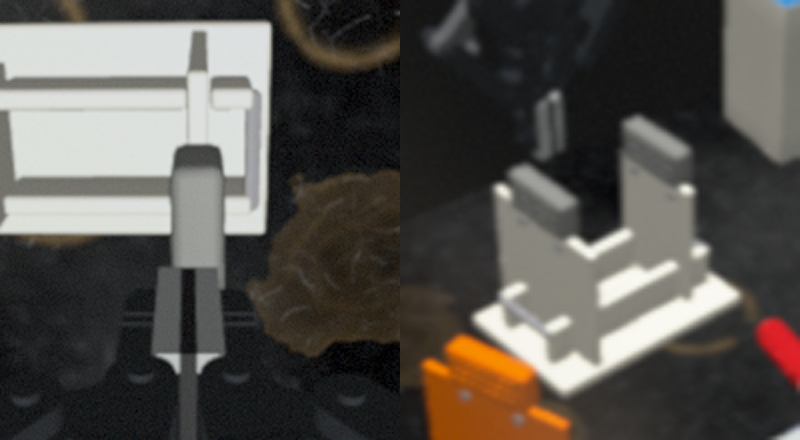

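The plate wasn't lifted. The shut tips sit well above where the reported TCP should be, so I'll triangulate their real position.

Run:
```python
from h import *
from cell import get_obs,cams
o=get_obs();p=np.array(o['ee_pos']);M=R.from_quat(o['orientation']).as_matrix()
w=cams.camera_info('wrist');s=cams.camera_info('scene')
print('TCP',proj(w,p),proj(s,p), 'front edge',proj(w,p+11*M[:,2]),proj(s,p+11*M[:,2]))
# front bottom edge midpoint of shut fingers
f=lambda q:np.r_[proj(w,q)[0]-[283.8,263.3],(proj(s,q)[0]-[255.2,153.4])]
r=least_squares(f,p);print(r.x,r.fun,'tool frame',M.T@(r.x-p))
# lip points in wrist: pad width in px at tip: left 158..right 217 crop -> px 29.5
```

```text
TCP [[283.48453637 252.32206367]] [[254.23062556 163.92567882]] front edge [[283.46142067 234.01178813]] [[257.49729791 166.33391518]]
[479.16769115 113.88373937 132.33850872] [0.08587844 0.11612044 0.5697509  0.23496317] tool frame [  0.24060791 -29.97131      8.69898967]
```

The real tips are 30 mm behind the reported TCP along the tool axis, with no lateral offset. So I need to go 30 mm lower than the nominal figure. I'll reopen, then descend.

Request:
arm_command --series "0.0015 0 0.004 0 1;0 0 0 0 1;0 0 0 0 1;0 0 0 0 1;0 0 0 0 1"

```text
time: 4.6
ee_pos: [477.5, 118.1, 101.6]
orientation: [-0.011, 0.709, -0.704, 0.024]
force: [-0.1, 0.2, 0.1]
width: 72.3
```

Request:
arm_command --series "0 0.016 0 0 1;0 0.016 0 0 1;0 0.012 0 0 1;0 0 0 0 1"

```text
time: 5.0
ee_pos: [479.0, 118.8, 56.8]
orientation: [-0.011, 0.71, -0.704, 0.024]
force: [-0.5, -0.1, -0.3]
width: 85.6
```

Request:
arm_command --series "0 0.003 0 0 0;0 0 0 0 0;0 0 0 0 0;0 0 0 0 0;0 0 0 0 0"

```text
time: 5.5
ee_pos: [480.3, 119.4, 55.9]
orientation: [-0.01, 0.71, -0.704, 0.026]
force: [-7.5, -0.3, 15.8]
width: 13.2
```

Request:
arm_command --series "0 0 0 0 0;0 0 0 0 0;0 0 0 0 0"

```text
time: 5.8
ee_pos: [479.4, 119.3, 55.9]
orientation: [-0.01, 0.71, -0.704, 0.025]
force: [-1.5, -0.1, 0.7]
width: 12.8
```

The bar is gripped (13 mm), so I'll draw it straight up.

Request:
arm_command --series "0 -0.012 0 0 0;0 -0.020 0 0 0;0 -0.025 0 0 0;0 -0.025 0 0 0;0 -0.025 0 0 0"

```text
time: 6.3
ee_pos: [475.8, 117.1, 162.0]
orientation: [-0.012, 0.709, -0.705, 0.023]
force: [0.8, 0.1, -1.2]
width: 12.9
```

Run:
```python
from h import *
from cell import get_obs,cams
o=get_obs();p=np.array(o['ee_pos']);M=R.from_quat(o['orientation']).as_matrix();yaw=np.degrees(np.arctan2(M[1,0],M[0,0]))
print(p,o['force'],o['torque'],o['width'],o['time'],yaw)
rows(M,p,[(423.7,-95,163)],(yaw-(-180+4.86))%360 if 0 else ((yaw+175.14+180)%360-180))
cv2.imwrite('pics/s6.png',cams.camera('scene')[...,::-1]);w=cams.camera('wrist')[...,::-1];cv2.imwrite('pics/w6.png',w)
```

```text
[475.80695081 117.13624918 162.0404559 ] [ 0.81188167  0.10117601 -1.2001515 ] [-0.02277655 -0.00409617 -0.00218429] 12.887663548954135 6.3 -177.19649833739138
0.012 -0.001 0.042 -0.4  -> [465.  75. 162.]
0.013 -0.001 0.042 -0.4  -> [455.  32. 162.]
0.013 -0.001 0.042 -0.4  -> [445. -10. 163.]
0.013 -0.001 0.042 -0.4  -> [434. -53. 163.]
0.014 -0.001 0.041 -0.4  -> [424. -95. 163.]
```

Request:
arm_command --series "0.012 -0.001 0.042 -0.4 0;0.013 -0.001 0.042 -0.4 0;0.013 -0.001 0.042 -0.4 0;0.013 -0.001 0.042 -0.4 0;0.014 -0.001 0.041 -0.4 0"

```text
time: 6.9
ee_pos: [426.8, -97.1, 164.2]
orientation: [-0.025, 0.709, -0.703, 0.041]
force: [1.5, -0.7, -1.1]
width: 12.7
```

Request:
arm_command --series "0 0 0.030 0 0;0 0 0.018 0 0;0 0 0 0 0"

```text
time: 7.2
ee_pos: [428.8, -150.9, 162.1]
orientation: [-0.023, 0.709, -0.704, 0.039]
force: [-0.7, 0.5, -1.3]
width: 13.2
```

Run:
```python
from h import *
from cell import get_obs,cams
o=get_obs();p=np.array(o['ee_pos']);M=R.from_quat(o['orientation']).as_matrix();yaw=np.degrees(np.arctan2(M[1,0],M[0,0]))
print(p,o['force'],o['width'],o['time'],yaw,M[:,1])
i=cams.camera_info('wrist');im=cams.camera('wrist')[...,::-1].copy();s=cams.camera('scene')[...,::-1].copy();si=cams.camera_info('scene')
cv2.imwrite('pics/w7raw.png',im);cv2.imwrite('pics/s7raw.png',s)
b=lambda x,y,z:[[x,y,z],[x,-y,z],[-x,-y,z],[-x,y,z]]
g=[423.7,-144.8,.085];pl=[p[0],p[1],np.radians(yaw+180)];zb=p[2]-48
for I,inf in((im,i),(s,si)):
 for q,L,c in((g,b(38,83,12),(255,0,0)),(g,b(15,56,82),(255,255,0)),(pl,b(3,45,zb),(0,255,0)),(pl,b(7,25,zb+104),(0,0,255))):
  cv2.polylines(I,[np.int32(proj(inf,place(q,L)).round())],1,c)
cv2.imwrite('pics/w7.png',np.hstack([im[:,130:430],cv2.resize(s[130:350,230:400],(450,420*220*170//170//220))[:420]]))
```

```text
[ 428.75890478 -150.89959222  162.07335373] [-0.73350325  0.46472358 -1.26868006] 13.230301056832545 7.2 -174.9698328947222 [ 0.0218176   0.00900908 -0.99972138]
```

View pics/w7.png

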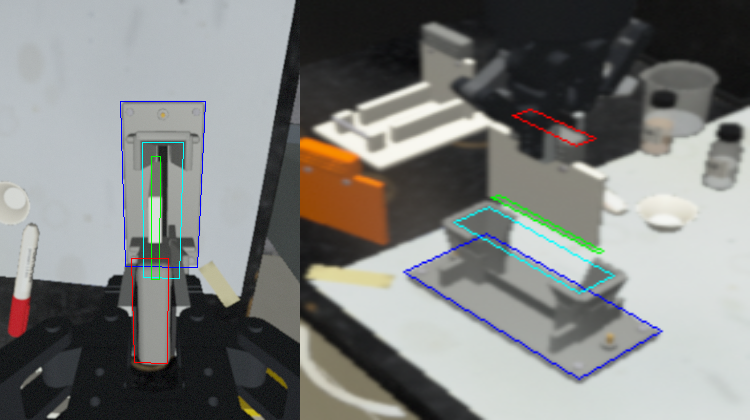

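The wrist and scene overlays agree for the stand base, guides and hanging plate (lower edge clear above the guides, upright). A lateral correction comes next, then a stepwise descent.

Request:
arm_command --series "0.0035 0 -0.006 0 0;0 0.012 0 0 0;0 0 0 0 0"

```text
time: 7.6
ee_pos: [424.6, -140.2, 149.3]
orientation: [-0.025, 0.71, -0.703, 0.04]
force: [-0.5, -0.8, -0.8]
width: 12.8
```

Run:
```python
from h import *
from cell import get_obs,cams
o=get_obs();p=np.array(o['ee_pos']);M=R.from_quat(o['orientation']).as_matrix();yaw=np.degrees(np.arctan2(M[1,0],M[0,0]))
print(p,o['force'],o['width'],o['time'],yaw, 'correction tool mm',M.T@(np.array([424.9,-144.8,p[2]])-p))
i=cams.camera_info('wrist');im=cams.camera('wrist')[...,::-1].copy();s=cams.camera('scene')[...,::-1].copy()
cv2.imwrite('pics/w8.png',np.hstack([cv2.resize(im[85:295,210:360],(400,560),interpolation=cv2.INTER_CUBIC),cv2.resize(s[190:330,260:360],(400,560),interpolation=cv2.INTER_CUBIC)]))
```

```text
[ 424.57820559 -140.15833203  149.32650879] [-0.46720821 -0.75426667 -0.80088273] 12.825023934820505 7.6 -174.72669924134246 correction tool mm [ 0.10614067 -0.04236027  4.65140548]
```

View pics/w8.png

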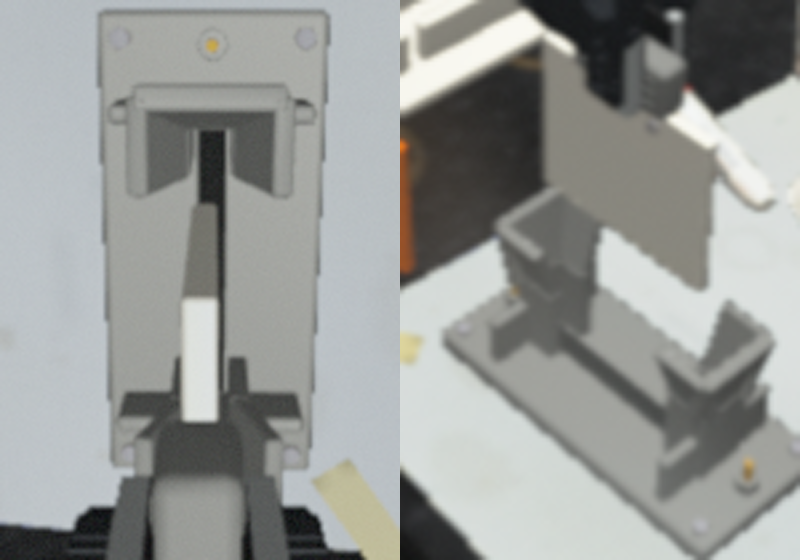

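The plate's lower edge (205,205) sits about 1.3 mm in +x off the groove line (212), with 4.6 mm in y still to correct. I'll correct both and go down.

Request:
arm_command --series "0.0012 0.006 0.0045 0 0;0 0.010 0 0 0;0 0.010 0 0 0;0 0 0 0 0"

```text
time: 8.1
ee_pos: [426.3, -144.6, 123.9]
orientation: [-0.024, 0.709, -0.703, 0.043]
force: [-0.6, -0.3, -0.5]
width: 13.1
```

```bash
cat > c.py <<'E'
from h import *
from cell import get_obs
o=get_obs();p=np.array(o['ee_pos']);M=R.from_quat(o['orientation']).as_matrix();yaw=np.degrees(np.arctan2(M[1,0],M[0,0]))
print(p.round(1),np.round(o['force'],1),round(o['width'],1),o['time'],yaw,'corr tool mm',(M.T@(np.array([423.5,-144.8,60])-p)).round(1))
E
python3 c.py
```

```text
[ 426.3 -144.6  123.9] [-0.6 -0.3 -0.5] 13.1 8.1 -174.6294451463953 corr tool mm [ 4.6 63.8  0.3]
```

Request:
arm_command --series "0.0033 0.008 0 0 0;0.0003 0.010 0 0 0;0 0 0 0 0"

```text
time: 8.4
ee_pos: [422.6, -145.0, 103.8]
orientation: [-0.024, 0.709, -0.703, 0.042]
force: [-0.5, 0.7, -1.3]
width: 12.9
```

```bash
python3 c.py
```

```text
[ 422.6 -145.   103.8] [-0.5  0.7 -1.3] 12.9 8.4 -174.66006252464044 corr tool mm [ 0.2 43.8  0.2]
```

Bottom edge is at about z 56, just above the straight grooves, with no contact force. Continuing.

Request:
arm_command --series "0 0.008 0 0 0;0 0.008 0 0 0;0 0.006 0 0 0;0 0 0 0 0"

```text
time: 8.8
ee_pos: [423.2, -144.8, 79.7]
orientation: [-0.024, 0.709, -0.703, 0.042]
force: [-0.8, 0.2, -0.6]
width: 12.7
```

```bash
python3 c.py
```

```text
[ 423.2 -144.8   79.7] [-0.8  0.2 -0.6] 12.7 8.8 -174.65926416495947 corr tool mm [ 0.2 19.7  0.2]
```

Request:
arm_command --series "0.0002 0.007 0 0 0;0 0.007 0 0 0;0 0.003 0 0 0;0 0 0 0 0"

```text
time: 9.2
ee_pos: [423.8, -144.7, 61.4]
orientation: [-0.024, 0.709, -0.703, 0.042]
force: [-0.0, 0.2, -1.7]
width: 13.0
```

Request:
arm_command --series "0 0.002 0 0 0;0 0 0 0 0"

```text
time: 9.4
ee_pos: [424.7, -145.0, 60.1]
orientation: [-0.023, 0.709, -0.704, 0.043]
force: [-0.4, -0.7, -1.2]
width: 12.8
```

Still no contact; stepping down 1–2 mm at a time until the seat pushes back.

Request:
arm_command --series "0 0.002 0 0 0;0 0 0 0 0"

```text
time: 9.6
ee_pos: [426.0, -145.4, 60.4]
orientation: [-0.023, 0.708, -0.704, 0.044]
force: [-0.4, 0.2, -1.5]
width: 13.0
```

Request:
arm_command --series "0 0.002 0 0 0;0 0 0 0 0"

```text
time: 9.8
ee_pos: [426.6, -145.9, 60.0]
orientation: [-0.022, 0.708, -0.705, 0.045]
force: [-2.8, 1.4, -1.0]
width: 13.1
```

Request:
arm_command --series "0.003 0.001 -0.001 0 0;0 0.003 0 0 0;0 0 0 0 0"

```text
time: 10.1
ee_pos: [426.5, -146.1, 60.1]
orientation: [-0.02, 0.707, -0.705, 0.048]
force: [-3.6, 1.3, -1.7]
width: 13.1
```

Run:
```python
exec(open('c.py').read())
from cell import cams
w=cams.camera('wrist')[...,::-1];s=cams.camera('scene')[...,::-1]
cv2.imwrite('pics/w9.png',np.hstack([cv2.resize(w[85:295,210:360],(400,560),interpolation=cv2.INTER_CUBIC),cv2.resize(s[190:330,260:360],(400,560),interpolation=cv2.INTER_CUBIC)]))
print(o['joint_pos'])
```

```text
[ 426.5 -146.1   60.1] [-3.6  1.3 -1.7] 13.1 10.1 -174.47023428610098 corr tool mm [ 2.9 -0.  -1.5]
[ 0.01675886  0.13064849 -0.42317481 -0.00371061 -0.97734854  0.08176608]
```

View pics/w9.png

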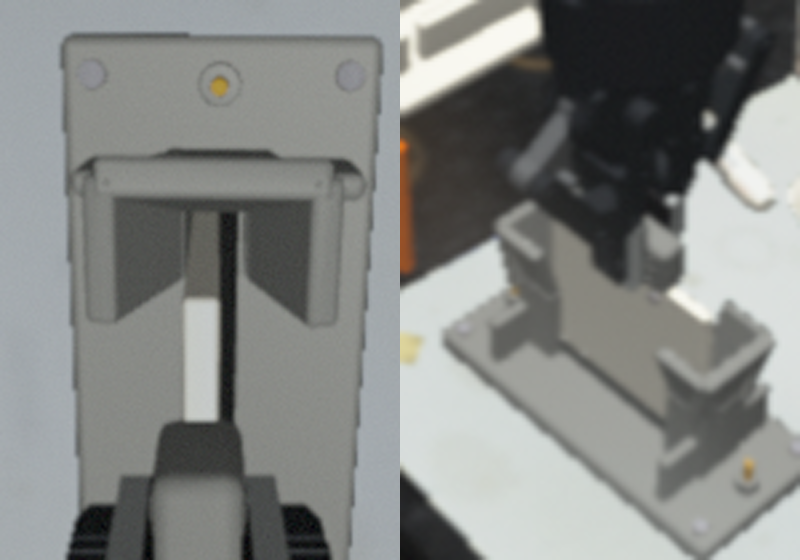

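The plate is inside both guides and leans on the +x groove wall. z stays at 60 (the expected seated value) despite down commands; the settle rows reset the target, so force doesn't build up. I'll centre x and press without a settle row to confirm the seat.

Request:
arm_command --series "0.004 0 0 0 0;0.001 0 0 0 0"

```text
time: 10.4
ee_pos: [423.3, -146.7, 60.2]
orientation: [-0.019, 0.707, -0.706, 0.05]
force: [1.1, 0.6, 1.2]
width: 12.9
```

Request:
arm_command --series "0 0.004 0 0 0"

```text
time: 10.5
ee_pos: [425.4, -147.5, 59.7]
orientation: [0.018, -0.706, 0.707, -0.052]
force: [-15.3, 12.0, 57.1]
width: 13.3
```

```bash
python3 c.py
```

```text
[ 425.4 -147.5   59.7] [-15.3  12.   57.1] 13.3 10.5 -174.34977711848035 corr tool mm [ 1.6 -0.4 -2.9]
```

A 57 N reaction with no travel confirms it's on the seat. I'll relax, centre and release.

Request:
arm_command --series "0.001 0 -0.002 0 0;0 0 0 0 0"

```text
time: 10.7
ee_pos: [425.0, -145.7, 60.7]
orientation: [0.017, -0.705, 0.707, -0.053]
force: [-0.3, 0.1, -1.0]
width: 12.9
```

Request:
arm_command --series "0 0 0 0 1;0 0 0 0 1;0 0 0 0 1;0 0 0 0 1;0 0 0 0 1"

```text
time: 11.2
ee_pos: [423.7, -145.9, 58.6]
orientation: [0.019, -0.705, 0.707, -0.051]
force: [0.4, -0.3, -0.0]
width: 83.8
```

```bash
python3 c.py
```

```text
[ 423.7 -145.9   58.6] [ 0.4 -0.3 -0. ] 83.8 11.2 -174.3238360059447 corr tool mm [ 0.  -1.4 -1.1]
```

Request:
arm_command --series "0 -0.010 0 0 1;0 -0.020 0 0 1;0.0005 -0.030 0 0 1;0.001 -0.030 0 0 1;0.001 -0.030 0 0 1"

```text
time: 11.7
ee_pos: [412.2, -146.2, 180.8]
orientation: [0.022, -0.706, 0.706, -0.048]
force: [1.0, 0.7, -0.5]
width: 85.4
```

Run:
```python
exec(open('c.py').read())
from cell import cams
w=cams.camera('wrist')[...,::-1].copy();s=cams.camera('scene')[...,::-1].copy()
si=cams.camera_info('scene');wi=cams.camera_info('wrist')
b=lambda x,y,z:[[x,y,z],[x,-y,z],[-x,-y,z],[-x,y,z]]
g=[423.5,-145.3,.09]
W=w.copy();S=s.copy()
for I,i in((W,wi),(S,si)):
 for L,c in((b(3,45,92),(0,255,0)),(b(7,25,116),(0,0,255))): cv2.polylines(I,[np.int32(proj(i,place(g,L)).round())],1,c)
cv2.imwrite('pics/w10.png',np.hstack([cv2.resize(W[60:340,190:390],(400,560)),cv2.resize(S[190:330,260:360],(400,560),interpolation=cv2.INTER_CUBIC)]))
```

```text
[ 412.2 -146.2  180.8] [ 1.   0.7 -0.5] 85.4 11.7 -174.34965367207838 corr tool mm [ -6.9 121.1  -0.6]
```

The viewing limit is reached, so I'll check numerically. I'll fit the plate's pose to the network mask in the scene and top views, with the tool well clear.

Run:
```python
from h import *
from cell import cams,nets,get_obs
for n in('scene','top','wrist'):
  cams.camera(n);i=cams.camera_info(n)
  for t in('wide_plate_mid','narrow_plate_mid'): print(n,t,[(np.round(d['xy']).tolist(),round(d['p'],2)) for d in nets.boxes_of(n,t)])
  print(' expect stand plate mid',proj(i,[[423.5,-145,64],[423.5,-145,104]]).round().tolist(),'narrow',proj(i,[[559,122.5,60]]).round().tolist())
  ds=nets.cut_out(n,'wide_plate_mid')
  e=proj(i,[[423.5,-145,80]])[0]
  ds=[d for d in ds if np.hypot(*(np.array(d['xy'])-e))<40]
  if not ds: continue
  m=ds[0]['mask']
  box=lambda h,y,z0,z1:[[a,b,c] for a in(-h,h) for b in(-y,y) for c in(z0,z1)]
  best=[]
  for dz in range(-6,31,2):
    r=np.zeros(m.shape,np.uint8)
    for L in(box(3,45,12+dz,92+dz),box(7,25,92+dz,116+dz)):
      cv2.fillConvexPoly(r,cv2.convexHull(np.float32(proj(i,place([423.5,-145.3,.088],L)))).round().astype(np.int32),1)
    # top outline: topmost rows per column of mask vs model
    c=[k for k in range(m.shape[1]) if m[:,k].any() and r[:,k].any()]
    best.append((dz,round((m&(r>0)).sum()/(m|(r>0)).sum(),2),round(float(np.median([m[:,k].argmax()-r[:,k].argmax() for k in c])),1)))
  print(n,best)
print(get_obs()['time'])
```

```text
scene wide_plate_mid [([244.0, 228.0], 0.85), ([313.0, 262.0], 0.58)]
scene narrow_plate_mid []
 expect stand plate mid [[317.0, 267.0], [318.0, 250.0]] narrow [[286.0, 167.0]]
scene [(-6, np.float64(0.69), -3.0), (-4, np.float64(0.72), -2.0), (-2, np.float64(0.74), -1.0), (0, np.float64(0.77), 0.0), (2, np.float64(0.77), 1.0), (4, np.float64(0.77), 2.0), (6, np.float64(0.76), 2.5), (8, np.float64(0.76), 3.0), (10, np.float64(0.73), 4.0), (12, np.float64(0.71), 5.0), (14, np.float64(0.69), 6.0), (16, np.float64(0.68), 7.0), (18, np.float64(0.65), 8.0), (20, np.float64(0.64), 9.0), (22, np.float64(0.62), 10.0), (24, np.float64(0.59), 12.0), (26, np.float64(0.57), 13.0), (28, np.float64(0.55), 13.0), (30, np.float64(0.55), 14.0)]
top wide_plate_mid []
top narrow_plate_mid []
 expect stand plate mid [[344.0, 243.0], [347.0, 241.0]] narrow [[220.0, 181.0]]
wrist wide_plate_mid [([299.0, 348.0], 0.96), ([270.0, 203.0], 0.91)]
wrist narrow_plate_mid []
 expect stand plate mid [[275.0, 195.0], [272.0, 210.0]] narrow [[139.0, 403.0]]
wrist [(-6, np.float64(0.59), 1.0), (-4, np.float64(0.61), 0.0), (-2, np.float64(0.64), 1.0), (0, np.float64(0.65), 0.0), (2, np.float64(0.65), 1.0), (4, np.float64(0.67), 1.0), (6, np.float64(0.69), 1.0), (8, np.float64(0.7), 1.0), (10, np.float64(0.69), 0.0), (12, np.float64(0.71), 0.0), (14, np.float64(0.7), 0.0), (16, np.float64(0.71), 0.0), (18, np.float64(0.72), 0.0), (20, np.float64(0.71), 0.0), (22, np.float64(0.7), 0.0), (24, np.float64(0.7), -1.0), (26, np.float64(0.7), 0.0), (28, np.float64(0.7), -1.0), (30, np.float64(0.68), -1.0)]
12.4
```

```bash
python3 -c "
from cell import bot
print(bot.close_job())"
```

```text
the job is handed in; nothing more can be done
None
```

The wide plate is out of the rack and sits home between the gel stand's guides. I handed the job in at about 12.4 s with the gripper open and well clear above the stand.

- **Insertion:** I kept hold of the plate all the way down the grooves. With the plate on the base, a test press met about 57 N and the plate moved no further. Only then did I release it.
- **First grasp missed:** The shut fingers closed on air above the bar, because the real tips sit about 30 mm behind the reported TCP. I measured this with two cameras, reopened and gripped the bar lower (13 mm opening).
- **Height after release:** In the scene camera, the plate's top outline matches the fully seated height to within about 1–2 mm. The wrist camera could not tell the height apart, and the network did not find the plate in the top view.
- **Side contact:** On the way down the plate leaned on the +x groove wall with under 4 N. The press itself also showed about 15 N and 12 N sideways. I re-centred the plate before letting go.
- **Narrow plate:** The network did not report it in the last pictures. It was standing in the rack in the last view that showed it, and the arm never went near it afterwards.
- **Last picture not viewed:** I had reached the 12-picture limit, so the final check was numbers only.

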